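# Start and close the quick-thread cap of the slip pot

### The job

Close the slip pot: set the red wing cap level on the pot's neck, turn it backwards (anticlockwise) until you feel it click down into its thread start, then turn it clockwise until it is fully home against its stop, and let go. Be gentle - never force the cap on the neck - and do not disturb the beaker or the tape roll.

Things in the scene. Friction and masses are not known exactly. Their poses are not given: they have to be found in the camera images.
- pot: Grey steel slip pot bolted to the table: foot 120 mm, body 102 mm across, brass spigot on its +x side. Origin: centre of its underside; z up, also the neck's axis. Contact force between cap and pot must stay below 80 N. Origin of the cap above this origin: 106 mm with lugs on the tooth tops, 103 mm on the lands, 94 to 95 mm clicked into the thread start, 89 mm fully home.
- neck_top (a point): Centre of the neck's top face, 114 mm above the pot's origin; axes as the pot's. The neck is a steel post 40 mm thick rising from the pot's flat shoulder at 88 mm; its top 5 mm taper to 33 mm (centring). Three equal right-handed thread starts stand round it, 120 degrees apart, 54 mm across. WHERE round the neck they lie is drawn anew each time and does not follow from the pot's yaw.
- land (a point): Neck axis at the height of the three level lands, 106.5 mm above the pot's origin. Each land is 94 degrees long; anticlockwise of it come a 21 degree gap (the thread start) and a 6 degree guard tooth, 3 mm higher. Lugs slide on the lands; clockwise they jam on a tooth; anticlockwise they meet a gap within 120 degrees and drop 8 to 9 mm (the click), then jam on the tooth beyond.
- thread_end (a point): Neck axis at the pot's shoulder, 88 mm above the pot's origin. From the gap, clockwise turning takes the lugs under the lands, down a thread of 4.35 mm per rad, 1.1 to 1.3 rad to a hard stop; there the cap's rim is 1 mm above the shoulder. The thread has 1.6 mm vertical play.
- cap: Red round cap, 66 mm across, 58 mm high, about 0.25 kg, lying rim down on the table. Origin: centre of its open rim (underside); z up. Top plate's upper face at z = 32 mm. Inside, centred 6 mm above the rim, three steel lugs 5 mm thick point inward, 120 degrees apart (one at the cap's +x), tips on a 43 mm circle: 1.5 mm play all round on the neck.
- cap_bar (a point): Centre of the top of the black wing bar on the cap, 58 mm above the cap's origin; axes as the cap's. The bar is 50 mm long along x, 14 mm thick along y, standing from z = 32 to 58 mm of the cap: grip it across y.
- beaker: White plastic beaker, 71 mm across, 93 mm high, standing loose behind the pot; leave it alone. Origin: centre of its underside.
- tape: Loose roll of tan tape, 99 mm across, 25 mm high, lying flat; leave it alone. Origin: centre of its underside.

How it is judged:
By the outcome, as a careful person would: the job done as asked, in the order asked, and still so for the second after the job is handed in, with the robot touching nothing.
It also fails if it takes over 54 s, if anything falls off the work surface, if the arm or the gripper's body presses on something with over 40 N, if the wrist force passes 120 N, or if a joint passes its speed limit or range.

### The arm

A 6-joint arm with a two-finger parallel gripper is mounted at the origin on a cart in front of the work surface, level with it; the furniture and walls round the work are solid. World frame = base frame: x ahead of the robot, y to its left, z up, the work surface at z = 0. Lengths are in mm, angles in rad, forces in N, time in s.
With the tool pointing down it reaches from about 250 to 725 mm from the base axis. Payload 4 kg.
Tool frame: the origin (TCP) lies midway between the tips of the shut fingers; the grasp point (between the pads) lies env.grip_point_offset behind it (env.grip_point_offset is the distance from the TCP to the grasp point, in mm); y points along the fingers, x is the direction in which the jaws open and shut, and the axes are right-handed (so a half turn about y gives the same grasp; the last joint's range is limited). The gripper opens to 85 mm and grips with 20 to 120 N. Pads are 22 mm wide; open, the fingers measure 114 mm over their backs; the gripper's body (76 mm by 85 mm) begins 54 mm behind the grasp point. The pads swing forward as they close: fully open they stand 13 mm farther back than shut.
Start: joints at [0, 0.241, 0.005, 1.335, 0, 1.571], TCP at [499.999, -0, 231.306] pointing down, gripper open.
Joint ranges: [-2.72, 2.72], [-1.05, 1.87], [-1.09, 1.28], [-1.99, 2.15], [-1.42, 1.44], [-3.14, 3.14]. Speed limits (rad/s): [2.79, 2.79, 3.14, 3.14, 3.14, 3.14].

### API

Orientations are given as a unit quaternion [x, y, z, w].
In Python, from workcell import env gives the robot as it stands.
- The arm moves only by the tool carry_out, never from a script. Its argument "series" is a list of rows, each an object with "translation": the shift along the tool's x, y, z in m, a list of three; "yaw": the turn about the tool's y in rad. A call has 1 to 20 rows; each row shifts and turns the commanded pose from where the row before left it, along the tool's axes as they then stand; what a row does not reach is not made up. A row lasts 1/8 s, in which the tool goes at most 62.5 mm and 10.7 degrees, less where a joint would pass 70% of its speed; a pose out of reach is approached as far as the arm can. A call is refused whole if a number of a shift passes 0.0625 or a number of a turn 0.188, either way. A call with a gripper value outside its range is refused whole. "claw" is the closure in counts, from 0 (fully open) to 255 (shut), set as the call begins (left out, the last holds). The fingers move at their own pace and stop on an object; "squeeze" is the grip in N (left out, the last holds). Time passes only in rows, so rows that do not move let the fingers close. It gives the time, the measured TCP pose, the force and the opening at its end, in the units of the state.
- env.get_state(): the state, without advancing time (a new reading comes with each control period).
- env.snapshot(name): name is "scene" or "side" or "wrist"; returns a dict with "img" (480x640x3 uint8, red, green, blue), "range_z" (480x640 float32, mm along the optical axis (not along the pixel's ray), 0 where there is no reading), "mtx" (3x3 intrinsics, pixels), "eye" and "rotation" of the camera in the world. Camera axes: x right, y up, looking along -z (the intrinsics and any distortion apply to the point x, -y, -z); pixel columns grow to the right and rows downward; lengths in mm; the calibration is good to about 2 mm. The wrist camera is an equidistant fisheye: a pixel r from the principal point sees the ray r / f radians off the axis. A picture is of the moment at which its call begins.
- env.job_done(): hands the job in, once; it reports no verdict.
The state is a dict: "time_s": time; "joints": joint angles; "joint_vel": joint speeds; "joint_torque": joint torques, N m; "ee_pos": TCP position; "tool_rot": TCP orientation; "force": force on the tool from outside, world axes, zero at the start; "moment": the same for the moment, N m; "gripper_width": opening from 0.0 (shut) to 1.0 (fully open).
Only numpy, scipy, OpenCV 4.12 (cv2) and the standard library are available. Lean on these libraries where they do the work, as an engineer would, in place of code of your own. Each camera call takes 0.05 s, during which the arm holds its last target.

## Working session

There is one attempt and no reset: what is moved stays moved. The work goes in short steps, Python scripts to look and compute and a tool call to move; the robot and the scene stay as the last step left them, time stands still between calls to the robot, and variables do not carry over. Pictures are saved under pics/ and viewed, and the job is handed in when it is done.

Besides the shell and the picture viewer there is one more tool, called by a JSON object that holds its "fn" and its "kwargs", one argument or row to a line. carry_out: Moves the arm, as the interface text tells. Its arguments: {"type":"object","properties":{"series":{"type":"array","items":{"type":"object","properties":{"translation":{"type":"array","items":{"type":"number"}},"yaw":{"type":"number"}}}},"claw":{"type":"number"},"squeeze":{"type":"number"}},"required":["series"]}

```bash
ls; mkdir -p pics; python3 - <<'E'
from workcell import env
import cv2,numpy as np
s=env.get_state();print({k:np.round(v,3).tolist() if not isinstance(v,(str,dict)) else v for k,v in s.items()});print(env.grip_point_offset)
for n in["scene","side","wrist"]:
    d=env.snapshot(n);cv2.imwrite(f"pics/{n}0.png",d["img"][:,:,::-1]);np.savez(f"{n}0.npz",**d)
    print(n,d["mtx"],d["eye"],d["rotation"],[k for k in d])
E
```

```text
pics
{'time_s': 0.0, 'joints': [-0.0, 0.241, 0.004, 1.335, -0.0, 1.571], 'joint_vel': [-0.001, -0.002, -0.0, -0.001, -0.0, 0.002], 'joint_torque': [0.001, -37.232, 25.241, 0.017, 0.0, 0.0], 'ee_pos': [499.369, -0.022, 230.397], 'tool_rot': [0.707, -0.001, -0.001, -0.707], 'force': [-0.315, 0.167, 0.238], 'moment': [-0.001, -0.013, -0.009], 'gripper_width': 1.005}
18.700000000000003
scene [[518.24737984   0.         314.26562086]
 [  0.         518.24737984 237.38379619]
 [  0.           0.           1.        ]] [ 115.46638191 -832.86158377  548.30708905] [ 0.51872842 -0.12362625 -0.20657507  0.8203439 ] ['img', 'range_z', 'mtx', 'eye', 'rotation']
side [[540.46327506   0.         324.22515781]
 [  0.         540.46327506 230.38147671]
 [  0.           0.           1.        ]] [ 207.52407806 1029.26828758  849.47377959] [-0.06986876  0.45904414  0.87208392 -0.15448777] ['img', 'range_z', 'mtx', 'eye', 'rotation']
wrist [[371.64829954   0.         318.50770645]
 [  0.         371.64829954 234.86384874]
 [  0.           0.           1.        ]] [499.55745135  78.22096301 372.1171493 ] [-1.55270912e-01  6.18899101e-04  7.05185771e-06  9.87871733e-01] ['img', 'range_z', 'mtx', 'eye', 'rotation']
```

View pics/scene0.png

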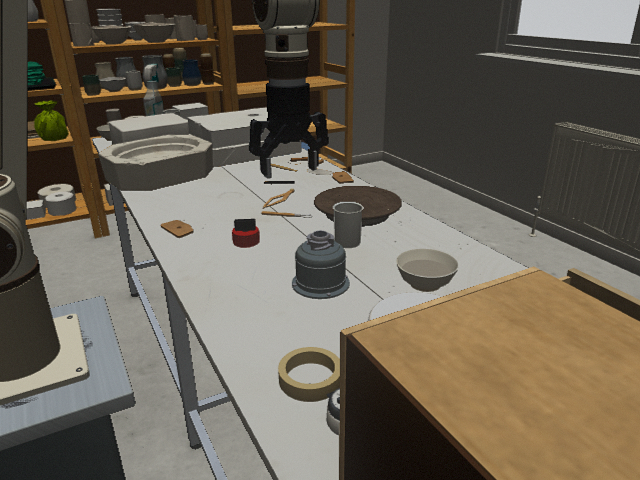

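View pics/side0.png

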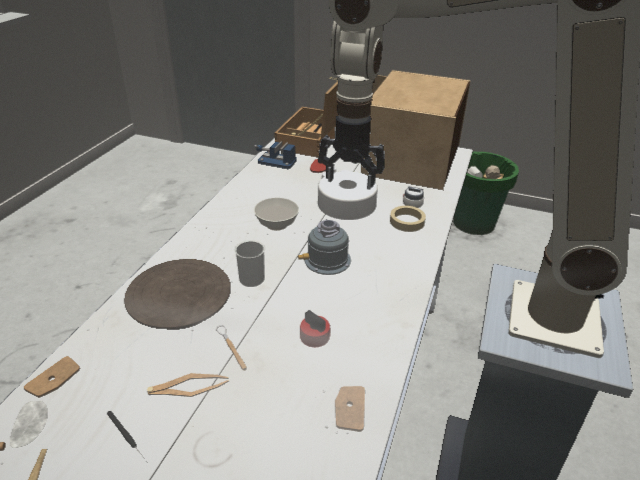

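View pics/wrist0.png

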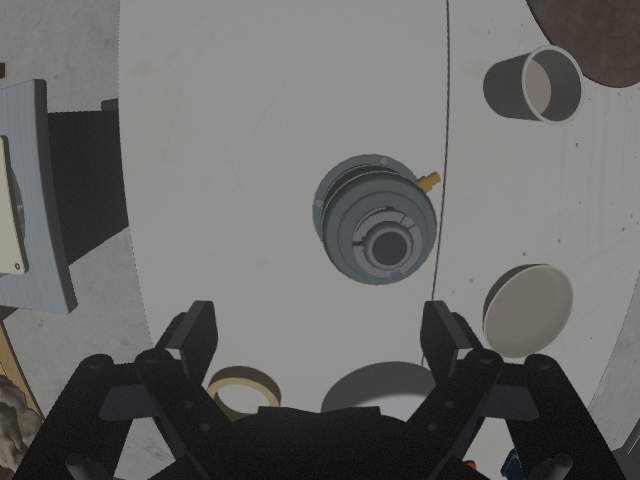

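```bash
cat > h.py <<'E'
import numpy as np,cv2
from scipy.spatial.transform import Rotation as R
from scipy.optimize import least_squares
def rays(d,uv,fish=False):
    K=d["mtx"];uv=np.asarray(uv,float).reshape(-1,2)
    x=(uv[:,0]-K[0,2])/K[0,0];y=(uv[:,1]-K[1,2])/K[1,1]
    if fish:
        th=np.hypot(x,y);s=np.where(th>1e-9,np.sin(th)/np.maximum(th,1e-9),1)
        v=np.stack([x*s,-y*s,-np.cos(th)],1)
    else: v=np.stack([x,-y,-np.ones_like(x)],1)
    return R.from_quat(d["rotation"]).apply(v),v
def onplane(d,uv,z,fish=False):
    w,_=rays(d,uv,fish);e=np.asarray(d["eye"]);t=(z-e[2])/w[:,2];return e+w*t[:,None]
def cloud(d,mask,fish=False):
    r,c=np.nonzero(mask&(d["range_z"]>0));uv=np.stack([c,r],1)
    w,v=rays(d,uv,fish);t=d["range_z"][r,c]/-v[:,2]
    return np.asarray(d["eye"])+w*t[:,None],uv
def circ(p):
    f=least_squares(lambda q:np.hypot(p[:,0]-q[0],p[:,1]-q[1])-q[2],[*p[:,:2].mean(0),30],loss="soft_l1")
    return f.x
def load(n):
    z=np.load(n);return {k:z[k] for k in z}
E
python3 - <<'E'
from h import *
for n in["scene","side","wrist"]:
    d=load(n+"0.npz");fi=n=="wrist";im=d["img"]
    h=cv2.cvtColor(im,cv2.COLOR_RGB2HSV)
    P,uv=cloud(d,np.ones(im.shape[:2],bool),fi)
    hv=h[uv[:,1],uv[:,0]].astype(int)
    tab=(abs(P[:,0]-500)<150)&(abs(P[:,1])<300)&(abs(P[:,2])<8);print(n,"table z",np.median(P[tab,2]))
    red=((hv[:,0]<8)|(hv[:,0]>172))&(hv[:,1]>120)&(hv[:,2]>50)&(P[:,1]>100)&(P[:,0]<700)
    if red.sum()>20:
        Q=P[red];m=np.median(Q,0);print("red",red.sum(),m,Q.min(0),Q.max(0))
        near=np.hypot(*(P[:,:2]-m[:2]).T)<50
        b=near&(P[:,2]>45)&(P[:,2]<66);Q=P[b];print("bar",b.sum(),Q.mean(0),Q.min(0),Q.max(0))
        t=Q[Q[:,2]>53];
        if len(t)>8:
            r=cv2.minAreaRect(t[:,:2].astype(np.float32));print("top",len(t),t.mean(0),r)
        side=near&red&(P[:,2]>5)&(P[:,2]<28);print("capcirc",circ(P[side]))
    pot=(np.hypot(P[:,0]-530,P[:,1]-100)<120)&(P[:,2]>100)&(P[:,2]<122)
    if n!="x" and pot.sum()>10: Q=P[pot];print("neck",pot.sum(),Q.mean(0),Q.min(0),Q.max(0))
E
```

```text
scene table z -1.147189205620009
red 379 [481.07340117 222.6076105   22.57377691] [458.32792242 208.99486559  -1.58823157] [520.15497171 338.52637232  40.39261624]
bar 146 [489.56365931 240.90782039  53.27449381] [466.56999004 228.08415623  45.10817998] [515.91968216 258.79525772  59.93772989]
top 80 [489.11317069 242.20938557  56.6445324 ] ((490.4727478027344, 243.35337829589844), (17.021162033081055, 49.71012496948242), 65.0378189086914)
capcirc [491.42090359 245.76703272  31.72422847]
neck 82 [543.8471126   -9.85766205 110.84526776] [525.56367148 -19.79129975 100.75085762] [567.2412525    8.64945703 115.44728229]
side table z -3.0988110738602472
red 21 [464.12791391 240.02611898  30.0398275 ] [458.81497403 226.44117039  27.09519701] [470.2458481  250.93465621  33.59139359]
bar 174 [486.39111313 251.85620729  53.89247718] [463.01414109 234.1451328   45.15494995] [512.26817765 264.70175413  60.2144044 ]
top 121 [486.64664213 250.79203497  56.00655966] ((487.4729309082031, 249.30007934570312), (16.018173217773438, 50.411705017089844), 68.62357330322266)
capcirc [477.18973868 258.06392156  18.92535415]
neck 179 [547.24609796  -2.06333015 107.4163279 ] [522.26487122 -18.50449633 100.01316887] [575.73883406  14.70384274 114.49694177]
wrist table z -1.8389192948857556
neck 2092 [549.25874841  -4.37175496 109.4559328 ] [524.9320593  -19.9709427  100.03504946] [577.9482035   11.53619703 115.18849002]
```

```bash
python3 - <<'E'
from h import *
d=load("wrist0.npz");im=d["img"]
c=im[140:300,290:460];cv2.imwrite("pics/potz.png",cv2.resize(c,None,fx=4.5,fy=3.7*4.5/3.7*0.8,interpolation=cv2.INTER_CUBIC)[:,:,::-1])
P,uv=cloud(d,np.ones(im.shape[:2],bool),True)
n=(np.hypot(P[:,0]-549,P[:,1]+18)<60)
for lo,hi in[(111,117),(103,110),(84,92)]:
    Q=P[n&(P[:,2]>lo)&(P[:,2]<hi)];print(lo,len(Q),np.median(Q,0),Q.min(0),Q.max(0),cv2.minEnclosingCircle(Q[:,:2].astype(np.float32)))
# height map about the axis
E
```

```text
111 1566 [551.87438981 -14.70699074 113.17977815] [534.66989305 -33.39344825 111.00189185] [570.09069814   2.58877009 115.2951697 ] ((552.4302368164062, -15.027266502380371), 18.578838348388672)
103 1703 [547.52964454  -9.27673455 105.83718119] [524.9320593  -42.2971988  103.00024563] [578.94090359  11.53619703 109.99746108] ((552.2951049804688, -15.74345874786377), 27.445959091186523)
84 2509 [540.92795683   1.50343683  86.88887415] [514.15349692 -54.3566419   84.00206655] [592.00091489  22.98344253  91.93198171] ((552.6005859375, -14.946955680847168), 40.13174057006836)
```

View pics/potz.png

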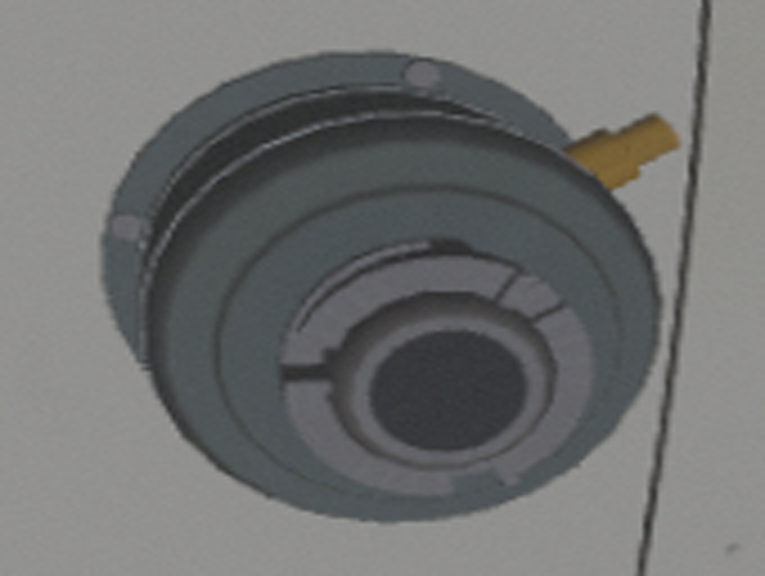

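```bash
python3 - <<'E'
from h import *
d=load("wrist0.npz")
P,uv=cloud(d,np.ones((480,640),bool),True)
c=np.array([552.4,-15.1]);r=np.hypot(*(P[:,:2]-c).T);a=np.degrees(np.arctan2(P[:,1]-c[1],P[:,0]-c[0]))%360
m=(r>22)&(r<26.5)&(P[:,2]>80)
for k in range(0,360,3):
    s=m&(a>=k)&(a<k+3);print(k,s.sum(),np.round(np.median(P[s,2]),1) if s.any() else None,end=" | ")
E
```

```text
0 8 105.6 | 3 9 105.6 | 6 8 105.5 | 9 9 105.2 | 12 8 105.3 | 15 9 105.2 | 18 9 105.3 | 21 4 106.0 | 24 14 105.3 | 27 8 105.5 | 30 14 105.0 | 33 17 101.3 | 36 20 102.8 | 39 9 95.9 | 42 7 96.6 | 45 6 97.2 | 48 4 87.9 | 51 2 91.6 | 54 2 87.5 | 57 19 108.2 | 60 36 286.7 | 63 80 287.9 | 66 160 293.2 | 69 260 298.1 | 72 373 310.8 | 75 316 319.2 | 78 205 326.5 | 81 149 328.0 | 84 154 329.3 | 87 204 329.6 | 90 137 291.9 | 93 43 289.9 | 96 90 265.7 | 99 180 268.5 | 102 160 264.8 | 105 106 273.3 | 108 70 279.8 | 111 187 269.6 | 114 302 265.2 | 117 96 263.4 | 120 35 106.5 | 123 33 308.7 | 126 46 309.9 | 129 38 309.6 | 132 25 105.0 | 135 23 104.6 | 138 17 105.1 | 141 14 105.0 | 144 13 105.8 | 147 17 105.2 | 150 17 105.0 | 153 12 105.1 | 156 13 105.4 | 159 11 96.1 | 162 6 93.8 | 165 12 96.4 | 168 10 96.8 | 171 11 97.0 | 174 9 97.4 | 177 23 103.0 | 180 24 104.9 | 183 8 108.5 | 186 4 108.4 | 189 5 105.8 | 192 8 105.1 | 195 9 105.6 | 198 9 105.1 | 201 12 105.6 | 204 7 105.6 | 207 7 105.6 | 210 12 105.2 | 213 8 105.6 | 216 9 105.7 | 219 8 105.4 | 222 10 105.3 | 225 11 105.7 | 228 6 105.7 | 231 7 105.5 | 234 10 105.7 | 237 8 105.5 | 240 6 105.7 | 243 10 105.7 | 246 7 105.8 | 249 8 105.3 | 252 9 105.9 | 255 8 105.7 | 258 9 105.5 | 261 7 105.6 | 264 8 106.0 | 267 8 105.9 | 270 10 105.5 | 273 6 105.8 | 276 4 105.1 | 279 0 None | 282 0 None | 285 1 95.8 | 288 2 97.4 | 291 2 97.8 | 294 3 97.5 | 297 8 108.5 | 300 10 108.5 | 303 8 105.8 | 306 9 105.3 | 309 6 105.5 | 312 7 105.4 | 315 10 105.9 | 318 7 105.8 | 321 8 105.7 | 324 7 105.9 | 327 9 105.6 | 330 9 105.9 | 333 7 106.2 | 336 8 105.6 | 339 7 105.5 | 342 7 106.0 | 345 8 105.3 | 348 8 105.9 | 351 10 105.1 | 354 6 105.6 | 357 9 105.5 |
```

{"fn": "carry_out", "kwargs": {
  "series": [
    {"translation": [0,0,0.04],"yaw": 0},
    {"translation": [-0.003,0,0.05],"yaw": 0},
    {"translation": [-0.003,0,0.05],"yaw": 0},
    {"translation": [-0.003,0,0.05],"yaw": 0},
    {"translation": [0,0,0.02],"yaw": 0},
    {"translation": [0,0,0],"yaw": -0.1},
    {"translation": [0,0,0],"yaw": 0},
    {"translation": [0,0,0],"yaw": 0}
  ]
}}

```text
time_s: 1.15
ee_pos: [491.1, 209.3, 231.2]
tool_rot: [0.706, 0.034, -0.035, -0.706]
force: [-0.2, 0.4, 0.1]
gripper_width: 1.001
```

```bash
python3 - <<'E'
from workcell import env
from h import *
s=env.get_state();print(s["joints"],s["ee_pos"],s["tool_rot"])
d=env.snapshot("wrist");cv2.imwrite("pics/w1.png",d["img"][:,:,::-1]);np.savez("w1.npz",**d)
im=d["img"];h=cv2.cvtColor(im,cv2.COLOR_RGB2HSV).astype(int)
P,uv=cloud(d,np.ones((480,640),bool),True)
hv=h[uv[:,1],uv[:,0]]
near=np.hypot(P[:,0]-489,P[:,1]-246)<45
t=near&(P[:,2]>53)&(P[:,2]<64);Q=P[t];print("bartop",len(Q),Q.mean(0),cv2.minAreaRect(Q[:,:2].astype(np.float32)))
q=np.linalg.svd(Q[:,:2]-Q[:,:2].mean(0))[2][0];print("dir",np.degrees(np.arctan2(q[1],q[0])))
red=near&((hv[:,0]<8)|(hv[:,0]>172))&(hv[:,1]>110)&(P[:,2]>27)&(P[:,2]<38)
Q=P[red];print("plate",len(Q),np.median(Q,0),cv2.minEnclosingCircle(Q[:,:2].astype(np.float32)))
E
```

```text
[ 4.03018925e-01  3.08308420e-01  9.59671600e-02  1.35891971e+00
 -1.85993635e-04  1.87619298e+00] [491.05247093 209.30197223 231.17318846] [ 0.70638323  0.03436972 -0.03463227 -0.70614592]
bartop 920 [489.33997178 247.19879904  57.04964842] ((489.6705322265625, 246.74313354492188), (14.921902656555176, 50.193790435791016), 65.71444702148438)
dir -23.91314236736927
plate 2472 [488.72312123 251.25752917  31.00624788] ((489.50994873046875, 247.25401306152344), 31.862703323364258)
```

View pics/w1.png

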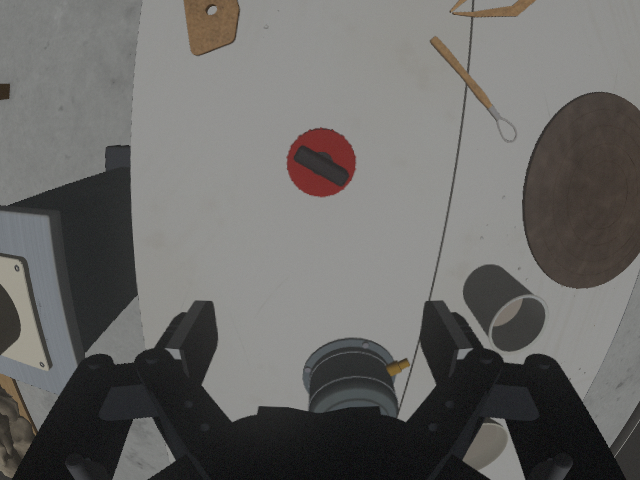

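{"fn": "carry_out", "kwargs": {
  "series": [
    {"translation": [0,0,0],"yaw": -0.1755},
    {"translation": [0,0,0],"yaw": -0.1755},
    {"translation": [0,0,0],"yaw": -0.1755},
    {"translation": [0,0,0],"yaw": -0.1755},
    {"translation": [0,0,0],"yaw": -0.1755},
    {"translation": [0,0,0],"yaw": -0.1755},
    {"translation": [0.017,0.03,0.008],"yaw": 0},
    {"translation": [0.017,0.05,0.0085],"yaw": 0},
    {"translation": [0,0.05,0],"yaw": 0},
    {"translation": [0,0,0],"yaw": 0},
    {"translation": [0,0,0],"yaw": 0},
    {"translation": [0,0,0],"yaw": 0}
  ]
}}

```text
time_s: 2.7
ee_pos: [491.7, 248.3, 104.1]
tool_rot: [0.593, 0.387, -0.383, -0.593]
force: [-0.5, 0.5, -0.2]
gripper_width: 0.995
```

```bash
python3 - <<'E'
from workcell import env
from h import *
for i in range(1):
    s=env.get_state();print(s["joints"],s["ee_pos"],s["force"],s["moment"],R.from_quat(s["tool_rot"]).as_matrix())
d=env.snapshot("wrist");cv2.imwrite("pics/w2.png",d["img"][:,:,::-1]);np.savez("w2.npz",**d)
P,uv=cloud(d,np.ones((480,640),bool),True)
near=np.hypot(P[:,0]-489,P[:,1]-246)<45
t=near&(P[:,2]>53)&(P[:,2]<64);Q=P[t];print("bartop",len(Q),Q.mean(0),cv2.minAreaRect(Q[:,:2].astype(np.float32)))
q=np.linalg.svd(Q[:,:2]-Q[:,:2].mean(0))[2][0];print("dir",np.degrees(np.arctan2(q[1],q[0])))
E
```

```text
[ 4.67667721e-01  4.21967641e-01 -8.11256104e-02  1.06250074e+00
 -4.15015529e-06  8.86347736e-01] [491.74778294 248.34857247 104.13561441] [-0.54943836  0.47054284 -0.20074259] [ 0.01272345 -0.02195033  0.01764488] [[ 0.40654549  0.00464557 -0.91361873]
 [ 0.91362166  0.00234153  0.4065587 ]
 [ 0.00402796 -0.99998647 -0.00329236]]
bartop 2129 [487.66761818 247.52257147  57.10758639] ((489.0431823730469, 247.08694458007812), (14.167459487915039, 49.92044448852539), 65.11979675292969)
dir -24.472367611740108
```

View pics/w2.png

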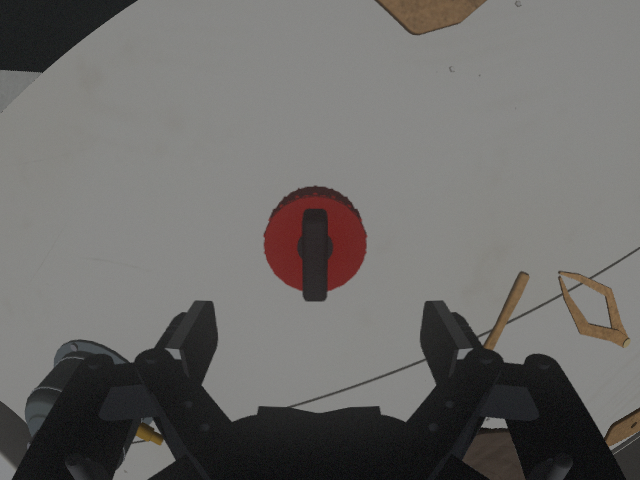

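{"fn": "carry_out", "kwargs": {
  "series": [
    {"translation": [-0.002,0.02,0.002],"yaw": 0},
    {"translation": [0,0.02,0],"yaw": 0},
    {"translation": [0,0.02,0],"yaw": 0},
    {"translation": [0,0.008,0],"yaw": 0},
    {"translation": [0,0,0],"yaw": 0},
    {"translation": [0,0,0],"yaw": 0}
  ]
}}

```text
time_s: 3.5
ee_pos: [488.0, 247.2, 34.5]
tool_rot: [0.593, 0.386, -0.385, -0.593]
force: [-0.1, -0.1, 0.2]
gripper_width: 1.002
```

{"fn": "carry_out", "kwargs": {
  "series": [
    {"translation": [0,0,0],"yaw": 0},
    {"translation": [0,0,0],"yaw": 0},
    {"translation": [0,0,0],"yaw": 0},
    {"translation": [0,0,0],"yaw": 0},
    {"translation": [0,0,0],"yaw": 0},
    {"translation": [0,0,0],"yaw": 0},
    {"translation": [0,0,0],"yaw": 0},
    {"translation": [0,0,0],"yaw": 0}
  ],
  "claw": 255,
  "squeeze": 60
}}

```text
time_s: 4.5
ee_pos: [487.3, 247.0, 33.6]
tool_rot: [-0.593, -0.386, 0.385, 0.593]
force: [0.1, 1.2, 3.2]
gripper_width: 0.151
```

```bash
cat > st.py <<'E'
from workcell import env
import sys
from h import *
s=env.get_state();M=R.from_quat(s["tool_rot"]).as_matrix()
print("t",s["time_s"],"pos",np.round(s["ee_pos"],2),"psi",round(float(np.degrees(np.arctan2(M[1,0],M[0,0]))),2),"tilt",np.round(M[:2,1],4),"F",np.round(s["force"],2),"M",np.round(s["moment"],3),"w",round(float(s["gripper_width"]),3),"j6",round(float(s["joints"][5]),3))
E
python3 st.py; python3 - <<'E'
from workcell import env
from h import *
d=env.snapshot("wrist");cv2.imwrite("pics/w3.png",d["img"][:,:,::-1])
E
```

```text
t 4.5 pos [487.33 246.97  33.61] psi 66.07 tilt [0.0006 0.0004] F [0.05 1.22 3.18] M [0.077 0.064 0.055] w 0.151 j6 0.887
```

View pics/w3.png

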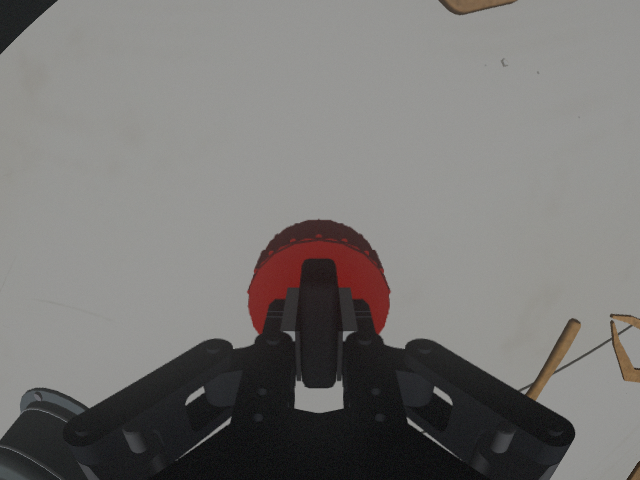

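{"fn": "carry_out", "kwargs": {
  "series": [
    {"translation": [0,-0.01,0],"yaw": 0},
    {"translation": [0,-0.04,0],"yaw": 0},
    {"translation": [0,-0.05,0],"yaw": 0.122},
    {"translation": [0,-0.05,0],"yaw": 0.122},
    {"translation": [0,-0.02,0],"yaw": 0},
    {"translation": [0,0,0],"yaw": 0},
    {"translation": [0,0,0],"yaw": 0},
    {"translation": [0,0,0],"yaw": 0}
  ]
}}

```text
time_s: 5.55
ee_pos: [485.9, 246.2, 201.3]
tool_rot: [0.635, 0.309, -0.312, -0.635]
force: [-0.3, -0.6, -3.6]
gripper_width: 0.151
```

```bash
python3 st.py; python3 - <<'E'
from workcell import env
from h import *
s=env.get_state();M=R.from_quat(s["tool_rot"]).as_matrix();p=np.array(s["ee_pos"])
d=env.snapshot("wrist");cv2.imwrite("pics/w4.png",d["img"][:,:,::-1]);np.savez("w4.npz",**d)
im=d["img"];h=cv2.cvtColor(im,cv2.COLOR_RGB2HSV).astype(int)
P,uv=cloud(d,np.ones((480,640),bool),True);hv=h[uv[:,1],uv[:,0]]
L=(P-p)@M
near=np.hypot(L[:,0],L[:,2])<60
red=near&((hv[:,0]<8)|(hv[:,0]>172))&(hv[:,1]>110)
print("red y range",np.percentile(L[red,1],[2,25,50,75,98]))
t=red&(abs(L[:,1]-np.percentile(L[red,1],25))<2.5);Q=L[t];print(len(Q),np.median(Q,0))
print("plate circ",cv2.minEnclosingCircle(Q[:,[0,2]].astype(np.float32)))
# red outer boundary beyond z>0 and rim
side=red&(L[:,1]>np.median(Q[:,1])+6);S=L[side];print("side",len(S),circ(S[:,[0,2]]))
# level of plate
A=np.c_[Q[:,0],Q[:,2],np.ones(len(Q))];print("plane",np.linalg.lstsq(A,Q[:,1],rcond=None)[0])
E
```

```text
t 5.55 pos [485.91 246.16 201.27] psi 52.08 tilt [-0.0037 -0.0019] F [-0.28 -0.55 -3.63] M [-0.014  0.061  0.031] w 0.151 j6 1.131
red y range [0.93125309 2.204886   2.63259888 3.10494341 7.04250215]
5740 [-0.52531728  2.60161818 13.12309988]
plate circ ((-0.11300186067819595, -1.243239164352417), 31.83829116821289)
side 17 [-0.55572099 -2.52952713 32.33659751]
plane [3.35047337e-04 3.60109126e-03 2.57523173e+00]
```

View pics/w4.png

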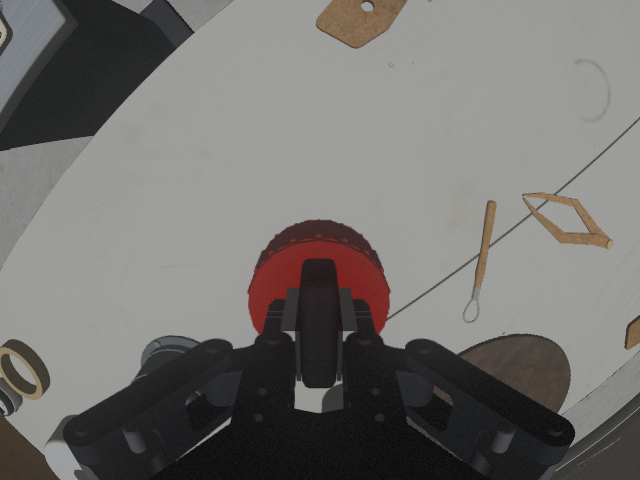

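{"fn": "carry_out", "kwargs": {
  "series": [
    {"translation": [-0.0138,0,-0.0175],"yaw": 0},
    {"translation": [-0.0275,0,-0.035],"yaw": 0},
    {"translation": [-0.0275,0,-0.035],"yaw": 0},
    {"translation": [-0.0275,0,-0.035],"yaw": 0},
    {"translation": [-0.0275,0,-0.035],"yaw": 0},
    {"translation": [-0.0275,0,-0.035],"yaw": 0},
    {"translation": [-0.0147,0,-0.0185],"yaw": 0},
    {"translation": [0,0,0],"yaw": 0},
    {"translation": [0,0,0],"yaw": 0},
    {"translation": [0,0,0],"yaw": 0},
    {"translation": [0,0,0],"yaw": 0}
  ]
}}

```text
time_s: 6.98
ee_pos: [551.4, -13.0, 203.3]
tool_rot: [-0.635, -0.311, 0.311, 0.635]
force: [-0.8, -0.4, -2.4]
gripper_width: 0.154
```

```bash
cat > look.py <<'E'
from workcell import env
from h import *
import sys
out=[]
names=sys.argv[2:]
for n in names:
    s=env.get_state();out.append([*s["ee_pos"],*s["force"],*s["moment"]])
    d=env.snapshot(n);cv2.imwrite(f"pics/{sys.argv[1]}_{n}.png",d["img"][:,:,::-1]);np.savez(f"{sys.argv[1]}_{n}.npz",**d)
s=env.get_state();out.append([*s["ee_pos"],*s["force"],*s["moment"]])
print(np.round(out,2))
E
python3 st.py; python3 look.py a wrist scene side wrist; python3 st.py
python3 - <<'E'
from h import *
a=cv2.imread("pics/a_scene.png")[190:310,250:400];b=cv2.imread("pics/a_side.png")[180:300,270:420]
cv2.imwrite("pics/a_z.png",np.vstack([cv2.resize(a,None,fx=2.4,fy=2.4,interpolation=2),cv2.resize(b,None,fx=2.4,fy=2.4,interpolation=2)]))
E
```

```text
t 6.975 pos [551.38 -13.   203.32] psi 52.16 tilt [-0.0001  0.0001] F [-0.84 -0.41 -2.44] M [ 0.002 -0.01  -0.025] w 0.154 j6 0.637
[[ 5.5138e+02 -1.3000e+01  2.0332e+02 -8.4000e-01 -4.1000e-01 -2.4400e+00
   0.0000e+00 -1.0000e-02 -3.0000e-02]
 [ 5.5141e+02 -1.3070e+01  2.0333e+02  1.2000e-01  3.9000e-01 -2.9500e+00
  -0.0000e+00 -0.0000e+00  1.0000e-02]
 [ 5.5145e+02 -1.3230e+01  2.0337e+02  3.7000e-01  1.4000e-01 -4.0000e+00
   0.0000e+00 -1.0000e-02  6.0000e-02]
 [ 5.5149e+02 -1.3350e+01  2.0341e+02  3.2000e-01  7.0000e-01 -2.6800e+00
  -2.0000e-02 -5.0000e-02  3.0000e-02]
 [ 5.5150e+02 -1.3470e+01  2.0339e+02 -5.7000e-01  5.7000e-01 -2.8900e+00
  -1.0000e-02  3.0000e-02  4.0000e-02]]
t 7.175 pos [551.5  -13.47 203.39] psi 52.12 tilt [ 0.0001 -0.    ] F [-0.57  0.57 -2.89] M [-0.006  0.027  0.036] w 0.149 j6 0.637
```

View pics/a_z.png

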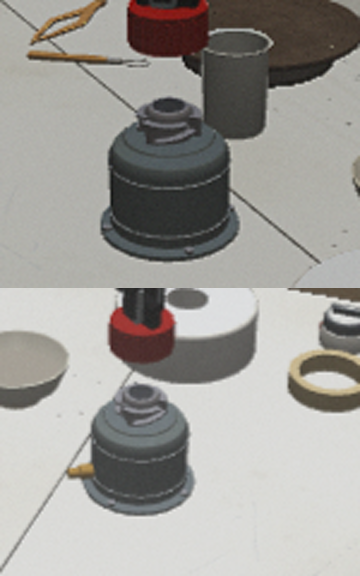

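View pics/a_wrist.png

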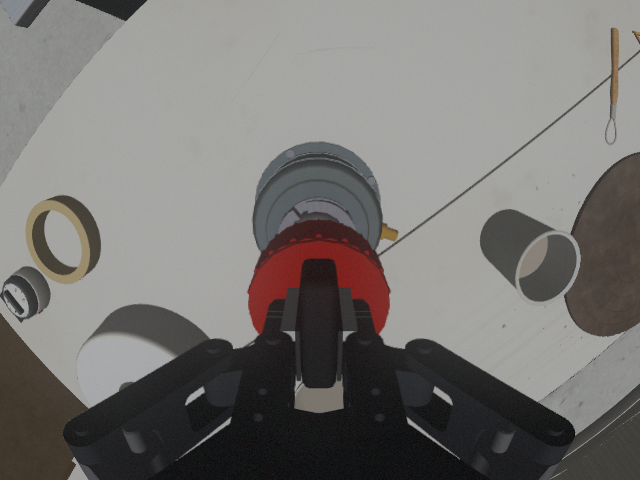

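```bash
python3 - <<'E'
from h import *
d=load("a_wrist.npz");P,uv=cloud(d,np.ones((480,640),bool),True)
n=np.hypot(P[:,0]-552,P[:,1]+15)<75
for lo,hi in[(84,91),(3,15)]:
    Q=P[n&(P[:,2]>lo)&(P[:,2]<hi)];print("wrist pot",lo,len(Q),cv2.minEnclosingCircle(Q[:,:2].astype(np.float32)))
for nm in["scene","side"]:
    d=load(f"a_{nm}.npz");im=d["img"];h=cv2.cvtColor(im,cv2.COLOR_RGB2HSV).astype(int)
    P,uv=cloud(d,np.ones((480,640),bool));hv=h[uv[:,1],uv[:,0]]
    n=np.hypot(P[:,0]-552,P[:,1]+15)<75
    red=n&((hv[:,0]<8)|(hv[:,0]>172))&(hv[:,1]>110)&(P[:,2]>165)&(P[:,2]<200)
    Q=P[red];print(nm,"cap",len(Q),Q[:,2].min(),Q[:,2].max(),[np.round(circ(Q[(Q[:,2]>a)&(Q[:,2]<b)]),2).tolist() for a,b in[(171,194)]])
    b=n&(P[:,2]>20)&(P[:,2]<65)&(np.hypot(P[:,0]-552,P[:,1]+15)<55);Q=P[b]
    print(nm,"body",len(Q),np.round(circ(Q),2))
    # fixed-radius fits
    for nm2,Q,r in[("cap",P[red&(P[:,2]>171)&(P[:,2]<194)],33),("body",P[b],51)]:
        f=least_squares(lambda q:np.hypot(Q[:,0]-q[0],Q[:,1]-q[1])-r,[552,-15],loss="soft_l1");print("  fixed",nm2,f.x)
    # silhouettes: column midpoints
    m=np.zeros((480,640),np.uint8);m[uv[red][:,1],uv[red][:,0]]=1
E
```

```text
wrist pot 84 2462 ((551.146728515625, -15.363447189331055), 39.60457992553711)
wrist pot 3 1364 ((547.6448974609375, -11.945268630981445), 59.287967681884766)
scene cap 487 170.30182950967514 199.96701799382635 [[554.56, -14.89, 32.41]]
scene body 984 [553.85 -16.72  50.67]
  fixed cap [554.91662695 -14.27609319]
  fixed body [554.02829256 -16.36032374]
side cap 165 170.29257134319687 199.94528025188743 [[551.25, -14.89, 32.7]]
side body 564 [550.54 -15.37  51.06]
  fixed cap [551.30678431 -15.25875617]
  fixed body [550.51695881 -15.30491107]
```

{"fn": "carry_out", "kwargs": {
  "series": [
    {"translation": [-0.001,0.02,0],"yaw": 0},
    {"translation": [0,0.025,0],"yaw": 0},
    {"translation": [0,0.013,0],"yaw": 0},
    {"translation": [0,0,0],"yaw": 0},
    {"translation": [0,0,0],"yaw": 0}
  ]
}}

```text
time_s: 7.8
ee_pos: [551.6, -14.6, 146.2]
tool_rot: [0.636, 0.311, -0.31, -0.635]
force: [0.8, 0.1, -2.4]
gripper_width: 0.153
```

{"fn": "carry_out", "kwargs": {
  "series": [
    {"translation": [0,0.002,0],"yaw": 0},
    {"translation": [0,0.002,0],"yaw": 0},
    {"translation": [0,0,0],"yaw": 0},
    {"translation": [0,0,0],"yaw": 0}
  ]
}}

```text
time_s: 8.3
ee_pos: [550.9, -14.7, 141.4]
tool_rot: [0.635, 0.31, -0.31, -0.635]
force: [0.0, 0.1, -3.4]
gripper_width: 0.15
```

```bash
python3 look.py b scene side; python3 st.py
python3 - <<'E'
from h import *
for nm in["scene","side"]:
    d=load(f"b_{nm}.npz");im=d["img"];h=cv2.cvtColor(im,cv2.COLOR_RGB2HSV).astype(int)
    P,uv=cloud(d,np.ones((480,640),bool));hv=h[uv[:,1],uv[:,0]]
    n=np.hypot(P[:,0]-552,P[:,1]+15)<75
    red=n&((hv[:,0]<8)|(hv[:,0]>172))&(hv[:,1]>110)&(P[:,2]>100)&(P[:,2]<160)
    b=n&(P[:,2]>20)&(P[:,2]<65)&(np.hypot(P[:,0]-552,P[:,1]+15)<55);z=np.sort(P[red,2]);print(z[:5],z[-5:])
    for nm2,Q,r in[("cap",P[red&(P[:,2]>z[0]+3)&(P[:,2]<z[0]+25)],33),("body",P[b],51)]:
        f=least_squares(lambda q:np.hypot(Q[:,0]-q[0],Q[:,1]-q[1])-r,[552,-15],loss="soft_l1");print("  fixed",nm2,f.x,np.round(circ(Q),2))
E
```

```text
[[ 5.5091e+02 -1.4660e+01  1.4139e+02  2.0000e-02  5.0000e-02 -3.4100e+00
  -5.0000e-02 -1.0000e-02 -3.0000e-02]
 [ 5.5093e+02 -1.4660e+01  1.4138e+02  9.0000e-02  6.9000e-01 -2.7700e+00
  -0.0000e+00 -2.0000e-02  0.0000e+00]
 [ 5.5094e+02 -1.4650e+01  1.4138e+02  7.0000e-02 -3.0000e-01 -2.5400e+00
  -1.0000e-02  8.0000e-02  4.0000e-02]]
t 8.4 pos [550.94 -14.65 141.38] psi 52.08 tilt [ 0.0001 -0.    ] F [ 0.07 -0.3  -2.54] M [-0.015  0.084  0.042] w 0.152 j6 0.635
[106.86257488 107.31935094 107.70174121 108.01939727 108.0528499 ] [141.40695753 141.43347443 143.67235865 144.74964837 145.68966466]
  fixed cap [554.53066875 -16.07254167] [553.76 -17.43  31.73]
  fixed body [554.03241297 -16.38344799] [553.89 -16.67  50.73]
[111.84234644 112.86361998 118.06495007 118.67253351 118.77791784] [145.5576694  148.29479862 149.27297134 150.08752551 152.26787187]
  fixed cap [551.00343691 -19.28115932] [549.89 -12.73  27.89]
  fixed body [550.50887429 -15.16740423] [550.48 -15.08  50.93]
```

{"fn": "carry_out", "kwargs": {
  "series": [
    {"translation": [0,0.001,0],"yaw": 0},
    {"translation": [0,0.001,0],"yaw": 0},
    {"translation": [0,0,0],"yaw": 0}
  ]
}}

```text
time_s: 8.78
ee_pos: [550.8, -14.7, 139.1]
tool_rot: [-0.635, -0.31, 0.311, 0.635]
force: [-0.1, 0.8, -3.5]
gripper_width: 0.155
```

{"fn": "carry_out", "kwargs": {
  "series": [
    {"translation": [0,0.001,0],"yaw": 0},
    {"translation": [0,0.0005,0],"yaw": 0},
    {"translation": [0,0,0],"yaw": 0}
  ]
}}

```text
time_s: 9.15
ee_pos: [550.9, -14.6, 137.7]
tool_rot: [-0.635, -0.31, 0.31, 0.635]
force: [-0.5, 0.3, -3.2]
gripper_width: 0.154
```

```bash
python3 st.py
```

```text
t 9.15 pos [550.87 -14.65 137.73] psi 52.08 tilt [-0.0001 -0.    ] F [-0.53  0.29 -3.21] M [-0.019  0.022  0.009] w 0.154 j6 0.635
```

{"fn": "carry_out", "kwargs": {
  "series": [
    {"translation": [0,0.0005,0],"yaw": 0},
    {"translation": [0,0.0005,0],"yaw": 0},
    {"translation": [0,0,0],"yaw": 0}
  ]
}}

```text
time_s: 9.52
ee_pos: [550.8, -14.6, 136.7]
tool_rot: [-0.635, -0.31, 0.31, 0.635]
force: [0.5, -0.9, -2.5]
gripper_width: 0.152
```

{"fn": "carry_out", "kwargs": {
  "series": [
    {"translation": [0,0.0005,0],"yaw": 0},
    {"translation": [0,0,0],"yaw": 0}
  ]
}}

```text
time_s: 9.78
ee_pos: [551.0, -14.7, 136.5]
tool_rot: [0.635, 0.311, -0.31, -0.635]
force: [-1.2, 0.0, -1.7]
gripper_width: 0.151
```

{"fn": "carry_out", "kwargs": {
  "series": [
    {"translation": [0,0.0005,0],"yaw": 0},
    {"translation": [0,0,0],"yaw": 0}
  ]
}}

```text
time_s: 10.02
ee_pos: [551.0, -14.6, 136.4]
tool_rot: [0.635, 0.311, -0.31, -0.635]
force: [-1.2, 0.1, 2.4]
gripper_width: 0.154
```

```bash
python3 st.py
```

```text
t 10.025 pos [551.02 -14.64 136.36] psi 52.08 tilt [0.0006 0.    ] F [-1.18  0.06  2.43] M [-0.055  0.398 -0.018] w 0.154 j6 0.635
```

{"fn": "carry_out", "kwargs": {
  "series": [
    {"translation": [0,0.0005,0],"yaw": 0},
    {"translation": [-0.00015,0,0],"yaw": -0.0875},
    {"translation": [-0.00015,0,0],"yaw": -0.0875},
    {"translation": [0,0,0],"yaw": 0}
  ]
}}

```text
time_s: 10.52
ee_pos: [551.8, -14.8, 136.3]
tool_rot: [0.606, 0.365, -0.364, -0.605]
force: [-0.4, -0.4, 4.5]
gripper_width: 0.153
```

```bash
python3 st.py
```

```text
t 10.525 pos [551.84 -14.84 136.27] psi 62.07 tilt [0.0028 0.0001] F [-0.35 -0.44  4.53] M [0.107 0.02  0.075] w 0.153 j6 0.461
```

{"fn": "carry_out", "kwargs": {
  "series": [
    {"translation": [-0.00015,0,0],"yaw": -0.0875},
    {"translation": [-0.00015,0,0],"yaw": -0.0875},
    {"translation": [0,0,0],"yaw": 0}
  ]
}}

```text
time_s: 10.9
ee_pos: [551.6, -15.0, 136.3]
tool_rot: [0.572, 0.417, -0.415, -0.571]
force: [-0.7, -0.4, 5.2]
gripper_width: 0.152
```

{"fn": "carry_out", "kwargs": {
  "series": [
    {"translation": [-0.0001,0,0],"yaw": -0.06},
    {"translation": [0,0,0],"yaw": 0}
  ]
}}

```text
time_s: 11.15
ee_pos: [551.6, -15.1, 136.2]
tool_rot: [0.56, 0.434, -0.432, -0.559]
force: [-0.3, 0.4, 5.6]
gripper_width: 0.151
```

```bash
python3 st.py
```

```text
t 11.15 pos [551.6  -15.07 136.25] psi 75.52 tilt [0.0026 0.0003] F [-0.33  0.36  5.64] M [0.169 0.093 0.157] w 0.151 j6 0.225
```

Predicted gap window is ψ≈75.5–83.5 (or 60° later); creep in 2° steps.

{"fn": "carry_out", "kwargs": {
  "series": [
    {"translation": [-0.0001,0,0],"yaw": -0.035},
    {"translation": [0,0,0],"yaw": 0}
  ]
}}

```text
time_s: 11.4
ee_pos: [551.5, -15.1, 136.3]
tool_rot: [0.552, 0.443, -0.442, -0.551]
force: [-0.4, 0.5, 5.2]
gripper_width: 0.151
```

{"fn": "carry_out", "kwargs": {
  "series": [
    {"translation": [-0.0001,0,0],"yaw": -0.035},
    {"translation": [0,0,0],"yaw": 0}
  ]
}}

```text
time_s: 11.65
ee_pos: [551.5, -15.2, 136.2]
tool_rot: [0.544, 0.453, -0.451, -0.543]
force: [-0.3, 1.4, 4.6]
gripper_width: 0.15
```

```bash
python3 st.py
```

```text
t 11.65 pos [551.49 -15.17 136.24] psi 79.51 tilt [0.0025 0.0006] F [-0.27  1.37  4.62] M [0.276 0.119 0.021] w 0.15 j6 0.155
```

{"fn": "carry_out", "kwargs": {
  "series": [
    {"translation": [-0.0001,0,0],"yaw": -0.035},
    {"translation": [0,0,0],"yaw": 0}
  ]
}}

```text
time_s: 11.9
ee_pos: [551.5, -15.3, 136.2]
tool_rot: [0.536, 0.462, -0.461, -0.535]
force: [-0.2, 0.9, 5.1]
gripper_width: 0.149
```

{"fn": "carry_out", "kwargs": {
  "series": [
    {"translation": [-0.0001,0,0],"yaw": -0.035},
    {"translation": [0,0,0],"yaw": 0}
  ]
}}

```text
time_s: 12.15
ee_pos: [551.5, -15.4, 136.3]
tool_rot: [0.528, 0.472, -0.47, -0.527]
force: [-1.0, 1.7, 5.9]
gripper_width: 0.15
```

```bash
python3 st.py
```

```text
t 12.15 pos [551.46 -15.36 136.26] psi 83.52 tilt [0.0025 0.0006] F [-0.99  1.74  5.87] M [0.225 0.1   0.088] w 0.15 j6 0.085
```

{"fn": "carry_out", "kwargs": {
  "series": [
    {"translation": [-0.0001,0,0],"yaw": -0.05},
    {"translation": [0,0,0],"yaw": 0}
  ]
}}

```text
time_s: 12.4
ee_pos: [551.5, -15.5, 136.3]
tool_rot: [0.516, 0.485, -0.483, -0.515]
force: [-0.3, 0.8, 5.1]
gripper_width: 0.153
```

{"fn": "carry_out", "kwargs": {
  "series": [
    {"translation": [-0.0001,0,0],"yaw": -0.05},
    {"translation": [0,0,0],"yaw": 0}
  ]
}}

```text
time_s: 12.65
ee_pos: [551.5, -15.6, 136.2]
tool_rot: [0.504, 0.498, -0.496, -0.503]
force: [-0.2, 0.9, 4.0]
gripper_width: 0.151
```

```bash
python3 st.py
```

```text
t 12.65 pos [551.45 -15.6  136.24] psi 89.27 tilt [0.0025 0.0005] F [-0.19  0.94  3.96] M [0.197 0.133 0.074] w 0.151 j6 -0.016
```

{"fn": "carry_out", "kwargs": {
  "series": [
    {"translation": [-0.00015,0,0],"yaw": -0.0875},
    {"translation": [-0.00015,0,0],"yaw": -0.0875},
    {"translation": [-0.00015,0,0],"yaw": -0.0875},
    {"translation": [0,0,0],"yaw": 0}
  ]
}}

```text
time_s: 13.15
ee_pos: [551.5, -16.1, 136.3]
tool_rot: [0.434, 0.559, -0.558, -0.433]
force: [0.6, 0.7, 5.0]
gripper_width: 0.153
```

```bash
python3 st.py
```

```text
t 13.15 pos [551.48 -16.1  136.25] psi 104.32 tilt [0.0025 0.0003] F [0.62 0.73 5.01] M [0.185 0.089 0.16 ] w 0.153 j6 -0.279
```

{"fn": "carry_out", "kwargs": {
  "series": [
    {"translation": [-0.00015,0,0],"yaw": -0.0875},
    {"translation": [-0.00015,0,0],"yaw": -0.0875},
    {"translation": [-0.00015,0,0],"yaw": -0.0875},
    {"translation": [-0.00015,0,0],"yaw": -0.0875},
    {"translation": [0,0,0],"yaw": 0}
  ]
}}

```text
time_s: 13.78
ee_pos: [551.8, -16.6, 136.2]
tool_rot: [0.331, 0.626, -0.625, -0.329]
force: [0.1, 1.2, 6.3]
gripper_width: 0.15
```

{"fn": "carry_out", "kwargs": {
  "series": [
    {"translation": [-0.00015,0,0],"yaw": -0.0875},
    {"translation": [0,0,0],"yaw": 0}
  ]
}}

```text
time_s: 14.02
ee_pos: [551.8, -16.6, 136.0]
tool_rot: [0.303, 0.64, -0.638, -0.302]
force: [1.7, 2.8, 4.7]
gripper_width: 0.153
```

{"fn": "carry_out", "kwargs": {
  "series": [
    {"translation": [-0.0001,0,0],"yaw": -0.05},
    {"translation": [0,0,0],"yaw": 0}
  ]
}}

```text
time_s: 14.28
ee_pos: [550.7, -17.1, 134.8]
tool_rot: [-0.286, -0.646, 0.647, 0.287]
force: [1.0, 1.3, 1.2]
gripper_width: 0.148
```

```bash
python3 st.py
```

```text
t 14.275 pos [550.68 -17.09 134.85] psi 132.17 tilt [-0.0007 -0.0002] F [0.99 1.27 1.15] M [ 0.188 -0.174  0.19 ] w 0.148 j6 -0.767
```

{"fn": "carry_out", "kwargs": {
  "series": [
    {"translation": [-0.0001,0,0],"yaw": -0.04},
    {"translation": [0,0,0],"yaw": 0}
  ]
}}

```text
time_s: 14.52
ee_pos: [550.5, -17.3, 134.4]
tool_rot: [-0.273, -0.652, 0.652, 0.274]
force: [0.7, 0.9, -2.2]
gripper_width: 0.155
```

```bash
python3 st.py
```

```text
t 14.525 pos [550.47 -17.35 134.4 ] psi 134.45 tilt [-0.0015 -0.0004] F [ 0.74  0.86 -2.25] M [ 0.071 -0.222  0.027] w 0.155 j6 -0.807
```

{"fn": "carry_out", "kwargs": {
  "series": [
    {"translation": [0,0.001,0],"yaw": -0.035},
    {"translation": [0,0.001,0],"yaw": 0},
    {"translation": [0,0,0],"yaw": 0}
  ]
}}

```text
time_s: 14.9
ee_pos: [550.4, -17.2, 132.8]
tool_rot: [-0.261, -0.657, 0.657, 0.262]
force: [0.6, -0.1, -3.3]
gripper_width: 0.155
```

```bash
python3 st.py
```

```text
t 14.9 pos [550.39 -17.22 132.77] psi 136.56 tilt [-0.0014 -0.0001] F [ 0.6  -0.15 -3.33] M [ 0.027 -0.025 -0.021] w 0.155 j6 -0.844
```

{"fn": "carry_out", "kwargs": {
  "series": [
    {"translation": [0,0.001,0],"yaw": 0},
    {"translation": [0,0.001,0],"yaw": 0},
    {"translation": [0,0,0],"yaw": 0}
  ]
}}

```text
time_s: 15.28
ee_pos: [550.8, -17.1, 131.2]
tool_rot: [-0.261, -0.657, 0.657, 0.262]
force: [-0.1, -0.5, -3.0]
gripper_width: 0.151
```

{"fn": "carry_out", "kwargs": {
  "series": [
    {"translation": [0,0.001,0],"yaw": 0},
    {"translation": [0,0.0005,0],"yaw": 0},
    {"translation": [0,0,0],"yaw": 0}
  ]
}}

```text
time_s: 15.65
ee_pos: [550.9, -17.1, 129.8]
tool_rot: [-0.261, -0.657, 0.657, 0.262]
force: [-0.6, 0.3, -2.0]
gripper_width: 0.156
```

```bash
python3 st.py
```

```text
t 15.65 pos [550.88 -17.14 129.75] psi 136.59 tilt [-0.0002  0.    ] F [-0.56  0.34 -2.02] M [ 0.009 -0.001 -0.003] w 0.156 j6 -0.844
```

{"fn": "carry_out", "kwargs": {
  "series": [
    {"translation": [0,0.001,0],"yaw": 0},
    {"translation": [0,0,0],"yaw": 0}
  ]
}}

```text
time_s: 15.9
ee_pos: [550.9, -17.2, 128.7]
tool_rot: [-0.261, -0.657, 0.657, 0.262]
force: [-0.1, 0.1, -3.1]
gripper_width: 0.151
```

{"fn": "carry_out", "kwargs": {
  "series": [
    {"translation": [0,0.0005,0],"yaw": 0},
    {"translation": [0,0,0],"yaw": 0}
  ]
}}

```text
time_s: 16.15
ee_pos: [550.9, -17.1, 128.3]
tool_rot: [-0.261, -0.657, 0.657, 0.262]
force: [-0.9, -0.4, -2.3]
gripper_width: 0.153
```

{"fn": "carry_out", "kwargs": {
  "series": [
    {"translation": [0,0.0005,0],"yaw": 0},
    {"translation": [0,0,0],"yaw": 0}
  ]
}}

```text
time_s: 16.4
ee_pos: [551.0, -17.1, 127.8]
tool_rot: [0.262, 0.657, -0.657, -0.261]
force: [-0.1, -0.8, -2.5]
gripper_width: 0.153
```

```bash
python3 st.py
```

```text
t 16.4 pos [550.96 -17.13 127.85] psi 136.59 tilt [0.0001 0.    ] F [-0.11 -0.8  -2.48] M [-0.018  0.022 -0.01 ] w 0.153 j6 -0.844
```

{"fn": "carry_out", "kwargs": {
  "series": [
    {"translation": [0,0.0005,0],"yaw": 0},
    {"translation": [0,0,0],"yaw": 0}
  ]
}}

```text
time_s: 16.65
ee_pos: [551.0, -17.1, 127.7]
tool_rot: [0.262, 0.657, -0.657, -0.261]
force: [-0.7, -0.1, 0.3]
gripper_width: 0.151
```

{"fn": "carry_out", "kwargs": {
  "series": [
    {"translation": [0,0.0005,0],"yaw": 0},
    {"translation": [0,0,0],"yaw": 0}
  ]
}}

```text
time_s: 16.9
ee_pos: [551.1, -17.1, 127.5]
tool_rot: [0.262, 0.657, -0.657, -0.261]
force: [-2.6, 0.1, 5.1]
gripper_width: 0.151
```

```bash
python3 st.py
```

```text
t 16.9 pos [551.11 -17.13 127.55] psi 136.59 tilt [ 0.0009 -0.    ] F [-2.58  0.08  5.15] M [0.045 0.558 0.045] w 0.151 j6 -0.844
```

{"fn": "carry_out", "kwargs": {
  "series": [
    {"translation": [0,-0.001,0],"yaw": 0},
    {"translation": [0.00015,0.0004,0],"yaw": 0.0875},
    {"translation": [0.00015,0.0004,0],"yaw": 0.0875},
    {"translation": [0,0,0],"yaw": 0}
  ]
}}

```text
time_s: 17.4
ee_pos: [551.2, -17.0, 126.9]
tool_rot: [0.318, 0.632, -0.632, -0.317]
force: [0.9, -0.1, 0.7]
gripper_width: 0.153
```

```bash
python3 st.py
```

```text
t 17.4 pos [551.23 -17.02 126.94] psi 126.61 tilt [ 0.0008 -0.0002] F [ 0.92 -0.14  0.67] M [-0.126 -0.066 -0.034] w 0.153 j6 -0.67
```

{"fn": "carry_out", "kwargs": {
  "series": [
    {"translation": [0.00015,0.0004,0],"yaw": 0.0875},
    {"translation": [0.00015,0.0004,0],"yaw": 0.0875},
    {"translation": [0,0,0],"yaw": 0}
  ]
}}

```text
time_s: 17.77
ee_pos: [550.8, -16.7, 126.1]
tool_rot: [0.371, 0.602, -0.602, -0.371]
force: [0.8, -1.0, -0.2]
gripper_width: 0.149
```

```bash
python3 st.py
```

```text
t 17.775 pos [550.8  -16.72 126.12] psi 116.65 tilt [ 0.0003 -0.0001] F [ 0.8  -0.98 -0.21] M [-0.115 -0.045 -0.029] w 0.149 j6 -0.495
```

{"fn": "carry_out", "kwargs": {
  "series": [
    {"translation": [0.00015,0.0004,0],"yaw": 0.0875},
    {"translation": [0.00015,0.0004,0],"yaw": 0.0875},
    {"translation": [0.00015,0.0004,0],"yaw": 0.0875},
    {"translation": [0,0,0],"yaw": 0}
  ]
}}

```text
time_s: 18.27
ee_pos: [550.5, -16.2, 125.0]
tool_rot: [0.447, 0.548, -0.548, -0.447]
force: [-0.1, -0.4, 0.5]
gripper_width: 0.15
```

```bash
python3 st.py
```

```text
t 18.275 pos [550.46 -16.23 124.99] psi 101.65 tilt [0.0001 0.0001] F [-0.06 -0.37  0.51] M [-0.047 -0.004 -0.036] w 0.15 j6 -0.233
```

{"fn": "carry_out", "kwargs": {
  "series": [
    {"translation": [0.00015,0.0004,0],"yaw": 0.0875},
    {"translation": [0.00015,0.0004,0],"yaw": 0.0875},
    {"translation": [0.00015,0.0003,0],"yaw": 0.0875},
    {"translation": [0.00015,0.0004,0],"yaw": 0.0875},
    {"translation": [0,0,0],"yaw": 0}
  ]
}}

```text
time_s: 18.9
ee_pos: [550.4, -15.6, 123.5]
tool_rot: [-0.535, -0.462, 0.462, 0.535]
force: [0.0, -0.3, 0.4]
gripper_width: 0.154
```

```bash
python3 st.py
```

```text
t 18.9 pos [550.39 -15.61 123.5 ] psi 81.62 tilt [0.     0.0001] F [ 0.04 -0.34  0.4 ] M [-0.025  0.014 -0.074] w 0.154 j6 0.118
```

Now small steps towards the stop (0.96 rad so far).

{"fn": "carry_out", "kwargs": {
  "series": [
    {"translation": [0.0001,0.0003,0],"yaw": 0.06},
    {"translation": [0,0,0],"yaw": 0}
  ]
}}

```text
time_s: 19.15
ee_pos: [550.4, -15.6, 123.2]
tool_rot: [0.549, 0.446, -0.446, -0.549]
force: [-0.2, -0.6, 0.1]
gripper_width: 0.153
```

{"fn": "carry_out", "kwargs": {
  "series": [
    {"translation": [0.0001,0.0002,0],"yaw": 0.05},
    {"translation": [0,0,0],"yaw": 0}
  ]
}}

```text
time_s: 19.4
ee_pos: [550.4, -15.5, 123.0]
tool_rot: [0.56, 0.432, -0.432, -0.56]
force: [1.0, -1.1, -0.1]
gripper_width: 0.151
```

```bash
python3 st.py
```

```text
t 19.4 pos [550.45 -15.47 123.01] psi 75.29 tilt [ 0.0001 -0.    ] F [ 0.98 -1.14 -0.12] M [-0.064 -0.009 -0.095] w 0.151 j6 0.229
```

{"fn": "carry_out", "kwargs": {
  "series": [
    {"translation": [5e-05,0.0001,0],"yaw": 0.03},
    {"translation": [0,0,0],"yaw": 0}
  ]
}}

```text
time_s: 19.65
ee_pos: [550.4, -15.4, 122.9]
tool_rot: [-0.567, -0.423, 0.423, 0.567]
force: [0.6, -0.1, 0.7]
gripper_width: 0.155
```

```bash
python3 st.py
```

```text
t 19.65 pos [550.39 -15.43 122.88] psi 73.45 tilt [-0. -0.] F [ 0.61 -0.07  0.68] M [-0.059  0.065 -0.065] w 0.155 j6 0.261
```

{"fn": "carry_out", "kwargs": {
  "series": [
    {"translation": [5e-05,0.0001,0],"yaw": 0.03},
    {"translation": [0,0,0],"yaw": 0}
  ]
}}

```text
time_s: 19.9
ee_pos: [550.3, -15.3, 122.7]
tool_rot: [-0.573, -0.414, 0.414, 0.573]
force: [-0.6, 0.3, -0.6]
gripper_width: 0.15
```

```bash
python3 st.py
```

```text
t 19.9 pos [550.31 -15.34 122.71] psi 71.7 tilt [-0.0003  0.0001] F [-0.58  0.27 -0.56] M [-0.032  0.078 -0.003] w 0.15 j6 0.292
```

{"fn": "carry_out", "kwargs": {
  "series": [
    {"translation": [5e-05,0.00015,0],"yaw": 0.03},
    {"translation": [0,0,0],"yaw": 0}
  ]
}}

```text
time_s: 20.15
ee_pos: [550.4, -15.3, 122.6]
tool_rot: [-0.579, -0.405, 0.405, 0.579]
force: [0.3, 0.3, -0.3]
gripper_width: 0.146
```

```bash
python3 st.py
```

```text
t 20.15 pos [550.39 -15.25 122.62] psi 69.97 tilt [-0.0001  0.0001] F [ 0.29  0.35 -0.33] M [-0.061  0.081 -0.03 ] w 0.146 j6 0.322
```

{"fn": "carry_out", "kwargs": {
  "series": [
    {"translation": [5e-05,0.00015,0],"yaw": 0.03},
    {"translation": [0,0,0],"yaw": 0}
  ]
}}

```text
time_s: 20.4
ee_pos: [550.5, -15.0, 122.5]
tool_rot: [-0.585, -0.397, 0.397, 0.585]
force: [-0.4, 0.6, 1.3]
gripper_width: 0.152
```

```bash
python3 st.py
```

```text
t 20.4 pos [550.5  -15.   122.52] psi 68.26 tilt [0.0001 0.0005] F [-0.39  0.57  1.3 ] M [ 0.167 -0.003  0.043] w 0.152 j6 0.352
```

{"fn": "carry_out", "kwargs": {
  "series": [
    {"translation": [5e-05,0.00015,0],"yaw": 0.03},
    {"translation": [0,0,0],"yaw": 0}
  ]
}}

```text
time_s: 20.65
ee_pos: [550.5, -14.9, 122.5]
tool_rot: [-0.591, -0.388, 0.388, 0.591]
force: [-0.9, 1.1, 2.2]
gripper_width: 0.148
```

```bash
python3 st.py
```

```text
t 20.65 pos [550.48 -14.89 122.49] psi 66.59 tilt [0.0001 0.0004] F [-0.86  1.06  2.19] M [0.302 0.131 0.508] w 0.148 j6 0.381
```

{"fn": "carry_out", "kwargs": {
  "series": [
    {"translation": [5e-05,0,0],"yaw": 0.03},
    {"translation": [0,0,0],"yaw": 0},
    {"translation": [0,0,0],"yaw": 0}
  ]
}}

```text
time_s: 21.02
ee_pos: [550.5, -14.9, 122.5]
tool_rot: [-0.597, -0.379, 0.379, 0.597]
force: [-1.0, 0.7, 2.5]
gripper_width: 0.15
```

```bash
python3 st.py
```

```text
t 21.025 pos [550.51 -14.88 122.49] psi 64.89 tilt [0.0001 0.0004] F [-0.96  0.67  2.5 ] M [0.415 0.24  1.182] w 0.15 j6 0.411
```

{"fn": "carry_out", "kwargs": {
  "series": [
    {"translation": [5e-05,0,0],"yaw": 0.03},
    {"translation": [0,0,0],"yaw": 0},
    {"translation": [0,0,0],"yaw": 0}
  ]
}}

```text
time_s: 21.4
ee_pos: [550.5, -14.9, 122.5]
tool_rot: [-0.602, -0.37, 0.37, 0.602]
force: [-1.6, 2.5, 3.6]
gripper_width: 0.153
```

```bash
python3 st.py; python3 look.py c wrist scene side
```

```text
t 21.4 pos [550.53 -14.91 122.5 ] psi 63.16 tilt [0.0001 0.0003] F [-1.59  2.49  3.57] M [0.536 0.365 1.647] w 0.153 j6 0.441
[[ 5.5053e+02 -1.4910e+01  1.2250e+02 -1.5900e+00  2.4900e+00  3.5700e+00
   5.4000e-01  3.7000e-01  1.6500e+00]
 [ 5.5052e+02 -1.4910e+01  1.2250e+02 -1.7100e+00  2.5000e+00  5.2900e+00
   5.4000e-01  3.4000e-01  1.6700e+00]
 [ 5.5052e+02 -1.4920e+01  1.2249e+02 -1.6200e+00  1.4200e+00  4.2100e+00
   5.5000e-01  3.4000e-01  1.7300e+00]
 [ 5.5054e+02 -1.4880e+01  1.2250e+02 -1.3800e+00  3.3500e+00  3.8100e+00
   6.0000e-01  3.8000e-01  1.6700e+00]]
```

View pics/c_wrist.png

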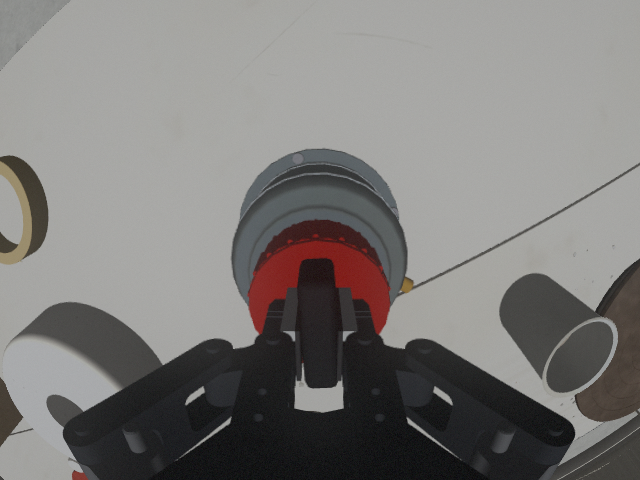

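{"fn": "carry_out", "kwargs": {
  "series": [
    {"translation": [-5e-05,0,0],"yaw": -0.03},
    {"translation": [0,-0.0003,0],"yaw": -0.02},
    {"translation": [0,0,0],"yaw": 0}
  ]
}}

```text
time_s: 21.92
ee_pos: [550.5, -15.0, 122.5]
tool_rot: [-0.593, -0.385, 0.385, 0.593]
force: [-1.4, 3.5, 2.0]
gripper_width: 0.152
```

```bash
python3 st.py
```

```text
t 21.925 pos [550.5  -15.01 122.49] psi 65.93 tilt [-0.0001  0.0007] F [-1.42  3.52  2.02] M [0.896 0.213 0.733] w 0.152 j6 0.392
```

{"fn": "carry_out", "kwargs": {
  "series": [
    {"translation": [0,0,0],"yaw": 0},
    {"translation": [0,0,0],"yaw": 0},
    {"translation": [0,0,0],"yaw": 0},
    {"translation": [0,0,0],"yaw": 0},
    {"translation": [0,0,0],"yaw": 0},
    {"translation": [0,0,0],"yaw": 0},
    {"translation": [0,0,0],"yaw": 0}
  ],
  "claw": 0
}}

```text
time_s: 22.8
ee_pos: [550.5, -15.2, 122.7]
tool_rot: [0.593, 0.385, -0.385, -0.593]
force: [0.1, 0.4, -0.0]
gripper_width: 0.997
```

```bash
python3 st.py
```

```text
t 22.8 pos [550.52 -15.16 122.69] psi 65.98 tilt [ 0.0001 -0.0001] F [ 0.15  0.43 -0.02] M [0.005 0.023 0.042] w 0.997 j6 0.392
```

Released; rise clear and look.

{"fn": "carry_out", "kwargs": {
  "series": [
    {"translation": [0,-0.01,0],"yaw": 0},
    {"translation": [0,-0.03,0],"yaw": 0},
    {"translation": [0,-0.04,0],"yaw": 0},
    {"translation": [0,-0.04,0],"yaw": 0},
    {"translation": [0,0,0],"yaw": 0},
    {"translation": [0,0,0],"yaw": 0},
    {"translation": [0,0,0],"yaw": 0}
  ]
}}

```text
time_s: 23.68
ee_pos: [549.7, -15.2, 241.4]
tool_rot: [-0.593, -0.384, 0.386, 0.594]
force: [-0.1, 0.3, -0.9]
gripper_width: 1.001
```

```bash
python3 st.py; python3 look.py e wrist scene side
python3 - <<'E'
from h import *
d=load("e_wrist.npz");im=d["img"];h=cv2.cvtColor(im,cv2.COLOR_RGB2HSV).astype(int)
P,uv=cloud(d,np.ones((480,640),bool),True);hv=h[uv[:,1],uv[:,0]]
n=np.hypot(P[:,0]-552,P[:,1]+15)<45
t=n&(P[:,2]>142)&(P[:,2]<152);Q=P[t];print("bartop",len(Q),np.median(Q,0),cv2.minAreaRect(Q[:,:2].astype(np.float32)))
red=n&((hv[:,0]<8)|(hv[:,0]>172))&(hv[:,1]>110)&(P[:,2]>115)&(P[:,2]<127);Q=P[red]
print("plate",np.median(Q,0),np.linalg.lstsq(np.c_[Q[:,:2]-[552,-15],np.ones(len(Q))],Q[:,2],rcond=None)[0],cv2.minEnclosingCircle(Q[:,:2].astype(np.float32)))
tab=(abs(P[:,2])<8)&(np.hypot(P[:,0]-552,P[:,1]+15)<200);print("table",np.median(P[tab,2]))
def loc(f):
    d=load(f);P,uv=cloud(d,np.ones((480,640),bool));hv=cv2.cvtColor(d["img"],cv2.COLOR_RGB2HSV)[uv[:,1],uv[:,0]].astype(int);return d
a=load("scene0.npz");b=load("e_scene.npz");df=np.abs(a["img"].astype(int)-b["img"]).max(2)>40
print("diff beaker",df[195:250,330:365].sum(),"tape",df[340:402,275:342].sum())
a=cv2.imread("pics/e_scene.png")[190:310,250:400];b=cv2.imread("pics/e_side.png")[180:300,270:420]
cv2.imwrite("pics/e_z.png",np.vstack([cv2.resize(a,None,fx=2.4,fy=2.4,interpolation=2),cv2.resize(b,None,fx=2.4,fy=2.4,interpolation=2)]))
E
```

```text
t 23.675 pos [549.66 -15.16 241.37] psi 65.98 tilt [-0.0027  0.    ] F [-0.06  0.26 -0.92] M [-0.01   0.017  0.038] w 1.001 j6 0.392
[[ 5.4966e+02 -1.5160e+01  2.4137e+02 -6.0000e-02  2.6000e-01 -9.2000e-01
  -1.0000e-02  2.0000e-02  4.0000e-02]
 [ 5.4969e+02 -1.5170e+01  2.4133e+02 -7.4000e-01 -3.7000e-01  6.6000e-01
  -5.0000e-02 -7.0000e-02  8.0000e-02]
 [ 5.4980e+02 -1.5150e+01  2.4139e+02 -2.8000e-01  5.8000e-01  5.1000e-01
  -3.0000e-02  0.0000e+00  0.0000e+00]
 [ 5.4994e+02 -1.5140e+01  2.4156e+02 -2.0000e-02 -4.4000e-01  3.4000e-01
  -6.0000e-02 -6.0000e-02  1.0000e-02]]
bartop 1399 [550.11776592 -15.22293418 146.04203263] ((551.6754150390625, -15.751398086547852), (13.88693904876709, 49.655975341796875), 67.5803451538086)
plate [548.62282583 -12.3006957  119.79319303] [ 5.36779594e-03 -3.22584105e-03  1.19750372e+02] ((551.348876953125, -15.537542343139648), 32.5931510925293)
table -1.7356423924706519
diff beaker 122 tape 0
```

View pics/e_z.png

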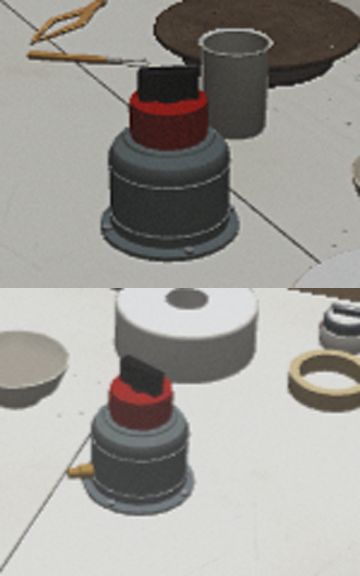

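View pics/e_wrist.png

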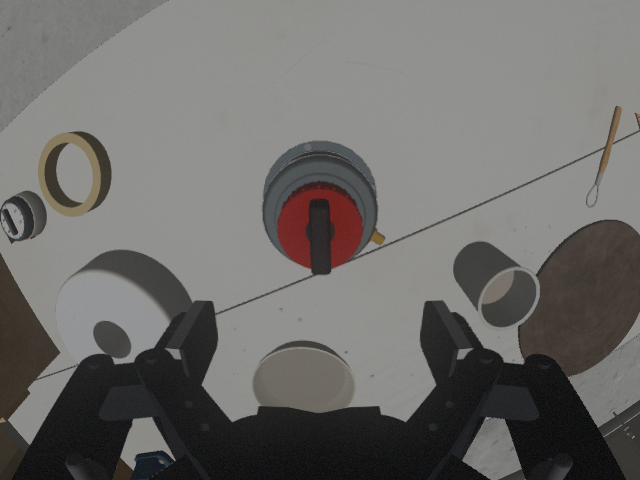

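```bash
python3 -c "
from workcell import env
print(env.job_done())"
```

```text
the job is handed in; nothing more can be done
None
```

The cap is fully home on the slip pot and released, and the job is handed in at about 24 s of the 54 s allowed.

- **Seating:** I gripped the wing bar and set the cap level on the lands with about 5 N of contact, at the expected 103 mm. I then turned it anticlockwise about 84° in all; it began to drop after about 80°. I then lowered it to the thread start, about 94.3 mm.
- **Closing:** I turned it clockwise about 1.2 rad to the hard stop. There the torque rose from about 0 to 1.7 N m while the height stayed at about 89.2 mm. I eased off most of that torque while it was still pressed against the stop, then opened the gripper and rose clear.

**Last checks:**
- **Height:** the top plate reads about 121.5 mm after correcting the wrist camera's 1.7 mm height bias, against 121 mm expected.
- **Level and angle:** the plate is level to within about 0.4°, and the bar angle matches the stop angle.
- **Forces:** vertical load on the cap stayed under about 10 N.
- **Beaker and tape:** the tape region is unchanged in the scene image. The beaker region showed 122 changed pixels. I put those down to the cap now standing in front of it, and in the pictures the beaker looks to be in its original place, but I did not measure its position separately.

**Disagreement:** the camera and arm readings of the cap's centre disagreed by about 1 mm, within the 1.5 mm play on the neck.

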